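Unstack the parts into their kitting nests

ROBOT

A 7-joint arm with a two-finger parallel gripper is mounted at the origin on a cart in front of the work surface, level with it; the furniture and walls round the work are solid. World frame = base frame: x ahead of the robot, y to its left, z up, the work surface at z = 0. Lengths are in m, angles in rad, forces in N, time in s.
With the tool pointing down it reaches from about 0.4 to 0.9 m from the base axis. Payload 5.6 kg.
Tool frame: the origin (TCP) lies midway between the tips of the shut fingers; the grasp point (between the pads) lies behind it (robot.grasp_offset is the z of the grasp point in the tool frame, in m); z points along the fingers, y is the line along which they close (so a half turn about z gives the same grasp; the last joint's range is limited). The gripper opens to 92 mm and grips with 3 to 60 N. Pads are 20 mm wide; open, the fingers measure 128 mm over their backs; the gripper's body (75 mm by 189 mm) begins 69 mm behind the grasp point.
Start: joints at [1.297, 0.468, -0.012, 1.603, 0.006, 1.071, -0.056], TCP at [0.149, -0.633, 0.215] pointing down, gripper open.
Joint ranges: [-2.53, 2.53], [-0.31, 2.02], [-1.57, 1.55], [0.28, 2.44], [-1.29, 4.43], [0.15, 1.84], [-2.92, 2.92]. Speed limits (rad/s): [2.57, 2.57, 3.14, 3.14, 3.14, 3.14, 3.14].

INTERFACE

Orientations are given as a rotation vector (axis times angle).
In Python, from station import robot, kin, vision gives the robot as it stands. Calls block until the motion is done:
- robot.move_pose(position, orientation): joint-space move of the TCP to a pose.
- robot.move_l(position, rate=0.15, ori=None, stop_force=None): straight line of the TCP; ori=None keeps the orientation; rate is the mean speed in m/s. With stop_force (N) it stops when the force on the tool has changed by that much, and returns True; else False.
- robot.set_joints(angles): joint-space move.
- robot.gripper_to(opening, effort=None): opening from 0.0 (shut) to 1.0 (fully open); effort is the grip in N (None keeps the last); returns when the fingers have stopped.
- robot.dwell(seconds).
- kin.ik(position, orientation): joint angles nearest the present ones, or None.
- vision.capture(name): name is "scene" or "top" or "wrist"; returns the picture (480x640x3 uint8, blue, green, red); there is no depth.
- vision.get_calibration(name): a dict with "intrinsics" (3x3 intrinsics, pixels), "R" (3x3) and "t" (3): a world point X has camera coordinates R X + t. Camera axes: x right, y down, z forward; pixel columns grow to the right and rows downward; lengths in m; the calibration is good to about 2 mm. A picture is of the moment at which its call begins: read the wrist's pose just before it. get_calibration takes no time and is no camera call; for the wrist camera it gives the pose at the moment of the call.
A pose or a line that the arm cannot do raises robot.Unreachable and nothing moves.
- robot.finish_job(): hands the job in; it is judged then, once.
Readings, each from a call of its own:
- robot.get_clock(): time.
- robot.get_joint_positions(): joint angles.
- robot.get_dq(): joint speeds.
- robot.get_effort(): joint torques, N m.
- robot.get_tcp_pos(): TCP position.
- robot.get_tool_rot(): TCP orientation.
- robot.get_contact_force(): force on the tool from outside, world axes, zero at the start.
- robot.get_ft_torque(): the same for the moment, N m.
- robot.get_grip_width(): opening from 0.0 (shut) to 1.0 (fully open).
- robot.get_gripper_force(): force on a finger pad.
Only numpy, scipy, OpenCV 4.12 (cv2) and the standard library are available. Lean on these libraries where they do the work, as an engineer would, in place of code of your own. Each camera call takes 0.05 s, during which the arm holds its last target. There are 200 camera calls.

TASK

Take the two stacks on the bench apart, one piece at a time, and set each piece in the grey nest whose pocket matches its shape: the solder spool in the round one, the driver case in the broad oblong one, the relay module in the small rectangular one and the aluminium block in the long narrow one. Each must stand upright and flat on its pocket's floor, long side along the pocket's long side. Tip nothing over, and leave the blue contactor and the red battery where they stand.

Things in the scene. Friction and masses are not known exactly. Their poses are not given: they have to be found in the camera images.
- spool: Spool of solder wire standing on its flange, round, 60 mm in diameter, 46 mm high; at the start on top of the driver case. Origin: centre of its underside, z up.
- driver: Finned grey-white potted driver case, 97 mm (its x) x 56 mm (its y) x 66 mm high, flat on top, no cable; stands on the bench and carries the spool at the start. Grasp across the 56 mm. Origin: centre of its underside, z up. Either way round is the same.
- module: Dark grey relay module with a row of black terminals, 46 mm (its x) x 62 mm (its y) x 48 mm high (52 over the terminals); at the start on top of the aluminium block. Grasp across the 46 mm. Origin: centre of its underside, z up. Either way round is allowed.
- setup_block: Plain aluminium set-up block with cross bores, 130 mm (its x) x 45 mm (its y) x 35 mm high; lies on the bench and carries the module at the start. Grasp across the 45 mm. Origin: centre of its underside, z up. Either way round is the same.
- spool_nest: Nest with a round pocket, 78 mm in diameter, in a 96 x 96 mm plate. Fixed to the bench: a grey plastic plate 9 mm high with one flat pocket, 5 mm deep (pocket floor 4 mm above the bench), and a 9 mm wide border round it. Origin: centre of the plate's underside, under the pocket's centre; z up. 
- driver_nest: Nest with a broad oblong pocket, 115 mm (its x) x 74 mm (its y), in a 133 x 92 mm plate. Fixed to the bench: a grey plastic plate 9 mm high with one flat pocket, 5 mm deep (pocket floor 4 mm above the bench), and a 9 mm wide border round it. Origin: centre of the plate's underside, under the pocket's centre; z up. 
- module_nest: Nest with the smallest rectangular pocket, 63 mm (its x) x 80 mm (its y), in an 81 x 98 mm plate; the module's x lies along the nest's x. Fixed to the bench: a grey plastic plate 9 mm high with one flat pocket, 5 mm deep (pocket floor 4 mm above the bench), and a 9 mm wide border round it. Origin: centre of the plate's underside, under the pocket's centre; z up. 
- block_nest: Nest with the longest, narrow pocket, 148 mm (its x) x 63 mm (its y), in a 166 x 81 mm plate. Fixed to the bench: a grey plastic plate 9 mm high with one flat pocket, 5 mm deep (pocket floor 4 mm above the bench), and a 9 mm wide border round it. Origin: centre of the plate's underside, under the pocket's centre; z up. 
- contactor: Bystander, not to be moved: blue contactor with an orange plunger, 48 x 56 x 75 mm high, standing loose on the bench among the work. Origin: centre of its underside, z up.
- battery: Bystander, not to be moved: red and black lantern battery with two terminals, 63 x 60 x 74 mm high, standing loose on the bench among the work. Origin: centre of its underside, z up. (Behind the work, about 0.7 m ahead of the robot and 0.2 m to either side, stand the posts of a steel shelf, its board 0.46 m up: cross from side to side on the near side of the bench.)

How it is judged:
By the outcome, as a careful person would: the job done as asked, in the order asked, and still so for the second after the job is handed in, with the robot touching nothing.
It also fails if it takes over 106 s, if anything falls off the work surface, if the arm or the gripper's body presses on something with over 40 N, if the wrist force passes 120 N, or if a joint passes its speed limit or range.

## Working session

There is one attempt and no reset: what is moved stays moved. The work goes in short steps, each a Python script; the robot and the scene stay as the last script left them, time stands still between calls to the robot, and variables do not carry over. Pictures are saved under pics/ and viewed, at most 14 in all, crops included, and the job is handed in when it is done.

```bash
ls; mkdir -p pics; python3 - <<'E'
from station import robot,kin,vision
import cv2,numpy as np
for n in("scene","top"):
    cv2.imwrite(f"pics/{n}0.png",vision.capture(n)); c=vision.get_calibration(n)
    print(n,np.round(c["intrinsics"],1).tolist(),"pos",np.round(-c["R"].T@c["t"],3),np.round(c["R"],3).tolist())
print(robot.get_tool_rot(),robot.grasp_offset,robot.get_clock())
E
```

```text
pics
scene [[606.0, 0.0, 322.7], [0.0, 606.0, 236.2], [0.0, 0.0, 1.0]] pos [-0.322  0.448  1.183] [[-0.481, -0.877, 0.017], [-0.668, 0.353, -0.655], [0.568, -0.326, -0.756]]
top [[545.0, 0.0, 313.8], [0.0, 545.0, 247.2], [0.0, 0.0, 1.0]] pos [0.366 0.002 1.341] [[0.019, -1.0, -0.005], [-0.993, -0.019, -0.116], [0.116, 0.007, -0.993]]
[-3.11917413e+00 -3.61448291e-01  4.50886451e-04] -0.0187 0.1
```

View pics/top0.png

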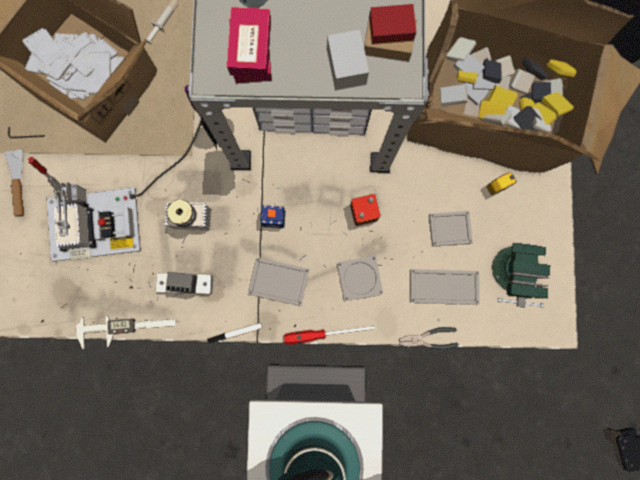

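View pics/scene0.png

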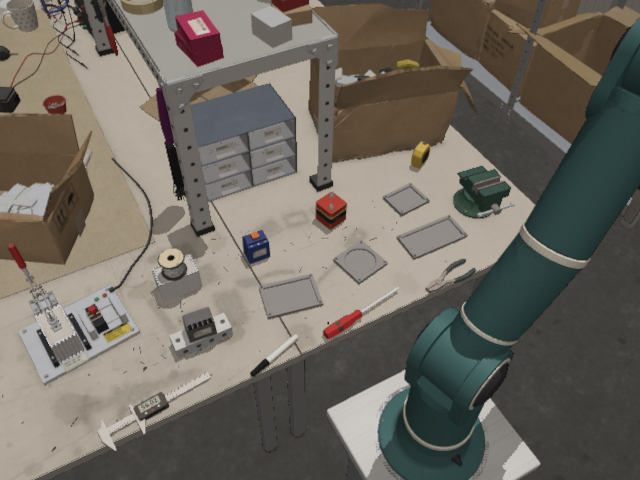

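The top view shows the spool on the driver at (185,213) and the module on the block at (183,283). The nests are the driver's at (279,281), the spool's at (359,278), the block's at (444,287) and the module's at (450,229). The contactor is at (272,216) and the battery at (366,208). The scene view agrees with this.

```bash
cat > h.py <<'E'
import cv2,numpy as np
from station import robot,kin,vision
from scipy.spatial.transform import Rotation as Ro
def ray(c,px,z):
    px=np.atleast_2d(px).astype(float)
    d=(np.linalg.inv(c["intrinsics"])@np.c_[px,np.ones(len(px))].T).T@c["R"]
    o=-c["R"].T@c["t"]; s=(z-o[2])/d[:,2]
    return o+s[:,None]*d
def proj(c,X):
    p=(c["R"]@np.atleast_2d(X).T).T+c["t"]; p=p@c["intrinsics"].T
    return p[:,:2]/p[:,2:]
def rect(c,cnt,z):
    "min area rectangle of a contour on plane z: centre, long, short, yaw of long side (deg)"
    w=ray(c,cnt.reshape(-1,2),z)[:,:2]
    (x,y),(a,b),t=cv2.minAreaRect((w*1000).astype(np.float32))
    if a<b:a,b,t=b,a,t+90
    return round(x/1000,4),round(y/1000,4),round(a,1),round(b,1),round((t+90)%180-90,1)
def down(yaw):
    "tool down with its closing line (y) at yaw (rad) from world y"
    return (Ro.from_euler('z',yaw)*Ro.from_euler('x',np.pi)).as_rotvec()
E
python3 - <<'E'
from h import *
im=cv2.imread("pics/top0.png");c=vision.get_calibration("top")
hsv=cv2.cvtColor(im,cv2.COLOR_BGR2HSV)
for p in[(265,275),(279,290),(359,285),(444,287),(450,229),(320,240),(190,213),(165,283),(180,283)]:print(p,hsv[p[1],p[0]])
m=((hsv[...,1]<40)&(hsv[...,2]>70)).astype(np.uint8)*255
m[:180]=0;m[325:]=0
n,l,s,_=cv2.connectedComponentsWithStats(m)
for i in range(1,n):
    if s[i,4]>300:
        k=cv2.findContours((l==i).astype(np.uint8),0,1)[0][0];print(s[i],rect(c,k,.009))
cr=im[180:325,140:500];mm=cv2.cvtColor(m[180:325,140:500],8)
cv2.imwrite("pics/m.png",cv2.resize(np.vstack([cr,mm]),None,fx=2,fy=2,interpolation=cv2.INTER_CUBIC))
E
```

```text
(265, 275) [ 20  23 169]
(279, 290) [ 18  27 171]
(359, 285) [ 15  26 174]
(444, 287) [ 16  28 175]
(450, 229) [ 14  28 172]
(320, 240) [ 18  51 205]
(190, 213) [ 25  72 233]
(165, 283) [ 21  24 211]
(180, 283) [ 14  23 121]
[  46  180   95   82 4950] (0.588, 0.5628, 224.2, 205.7, -82.6)
[188 202  23  29 352] (0.5938, 0.2972, 70.4, 53.0, 0.5)
[ 429  211   44   35 1304] (0.5754, -0.3247, 99.6, 82.5, -83.7)
[ 249  257   60   49 2044] (0.4366, 0.0964, 133.3, 94.1, 78.2)
[ 337  256   46   45 1542] (0.4479, -0.102, 97.3, 96.4, -78.1)
[ 410  269   70   35 2263] (0.4309, -0.309, 168.1, 81.7, 88.9)
[156 272  37  25 625] (0.424, 0.3523, 88.0, 58.0, 87.0)
[195 274  18  21 330] (0.4263, 0.279, 49.0, 41.2, -3.2)
```

View pics/m.png

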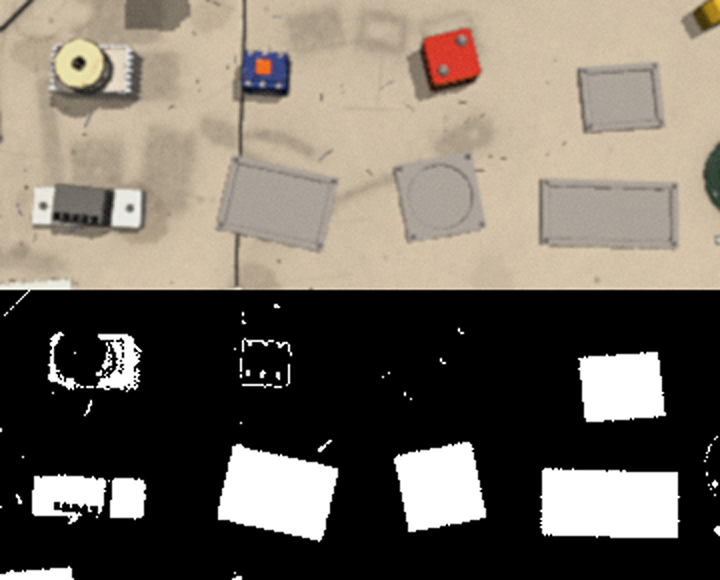

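```bash
python3 - <<'E'
from h import *
c=vision.get_calibration("top")
print("spool",ray(c,(180,212.5),.112),"posts",ray(c,[(238,168),(380,170)],0), "shelf edge",ray(c,[(190,100),(425,105)],.46))
print("contactor",ray(c,[(272,216)],.075),"battery",ray(c,[(366,209)],.074))
for y in(90,-90):
  for p in[(.48,.3,.4),(.6,.3,.1),(.42,.3,.1),(.45,0,.3),(.44,.1,.1),(.43,-.31,.05),(.575,-.325,.06)]:
    q=kin.ik(p,down(np.radians(y)));print(y,p,None if q is None else np.round(q,2))
w=vision.get_calibration("wrist");t=robot.get_tcp_pos();R=Ro.from_rotvec(robot.get_tool_rot()).as_matrix()
print("cam in tool",R.T@(-w["R"].T@w["t"]-t),np.round(w["R"]@R,2),w["intrinsics"][0])
E
```

```text
spool [[0.58334655 0.31862395 0.112     ]] posts [[ 0.71963231  0.20648092  0.        ]
 [ 0.72098066 -0.15144237  0.        ]] shelf edge [[ 0.71401864  0.2213454   0.46      ]
 [ 0.71223186 -0.17363421  0.46      ]]
contactor [[0.58556171 0.11079077 0.075     ]] battery [[ 0.6065963  -0.11047532  0.074     ]]
90 (0.48, 0.3, 0.4) [ 0.2   0.39 -1.1   1.51  0.35  1.45 -0.91]
90 (0.6, 0.3, 0.1) [ 0.11  0.89 -1.    1.59  0.81  1.13 -1.08]
90 (0.42, 0.3, 0.1) [ 0.01  0.59 -0.89  1.98  0.6   0.86 -1.21]
90 (0.45, 0, 0.3) [ 0.74  0.11 -0.86  1.92  0.09  1.15 -0.15]
90 (0.44, 0.1, 0.1) [ 0.65  0.67 -1.21  2.11  0.81  0.93 -1.02]
90 (0.43, -0.31, 0.05) [ 0.89  0.55 -0.4   1.99  0.33  0.67  0.27]
90 (0.575, -0.325, 0.06) [ 0.73  0.7  -0.38  1.66  0.33  0.85  0.21]
-90 (0.48, 0.3, 0.4) [ 0.29  0.5  -1.31  1.51  0.48  1.5   2.12]
-90 (0.6, 0.3, 0.1) [ 0.23  1.12 -1.34  1.58  1.11  1.36  1.9 ]
-90 (0.42, 0.3, 0.1) [ 0.25  0.9  -1.33  1.97  0.99  1.15  1.64]
-90 (0.45, 0, 0.3) [ 1.14  0.29 -1.39  1.91  0.31  1.2   2.79]
-90 (0.44, 0.1, 0.1) [ 0.71  0.78 -1.32  2.11  0.92  1.03  2.03]
-90 (0.43, -0.31, 0.05) [ 0.4   0.51  0.2   2.02 -0.16  0.63 -2.43]
-90 (0.575, -0.325, 0.06) [ 0.31  0.67  0.22  1.69 -0.19  0.81 -2.53]
cam in tool [ 0.0791972   0.00025492 -0.16972442] [[-0.    1.    0.  ]
 [-0.96  0.   -0.28]
 [-0.28 -0.    0.96]] [410.16615099   0.         318.60171853]
```

```bash
python3 - <<'E'
from h import *
print(robot.move_l([.12,-.5,.36],rate=.3)); q=np.array(robot.get_joint_positions());print(q)
q[0]=0;q[2]=0;q[4]=0;q[6]=0
robot.set_joints(list(q)); v=robot.get_tool_rot();print(robot.get_tcp_pos(),np.degrees(2*np.arctan2(v[1],v[0])),robot.get_clock())
for p in[(.45,.3,.4),(.6,.3,.1),(.42,.3,.1),(.45,0,.3),(.44,.1,.1),(.43,-.31,.05),(.575,-.325,.06)]:
    print(p,[None if (k:=kin.ik(p,down(np.radians(y)))) is None else list(np.round(k,2)) for y in(90,-90)])
E
```

```text
False
[ 1.29523685  0.11795327 -0.02752071  1.74085858  0.00349507  1.28391247
 -0.07326987]
[ 0.51384084 -0.03467977  0.35887446] -270.1275535952764 3.1
(0.45, 0.3, 0.4) [[np.float64(-0.41), np.float64(0.17), np.float64(-0.28), np.float64(1.6), np.float64(0.05), np.float64(1.38), np.float64(-0.69)], [np.float64(0.32), np.float64(0.42), np.float64(-1.3), np.float64(1.56), np.float64(0.41), np.float64(1.47), np.float64(2.14)]]
(0.6, 0.3, 0.1) [[np.float64(-0.38), np.float64(0.64), np.float64(-0.18), np.float64(1.62), np.float64(0.14), np.float64(0.9), np.float64(-0.62)], [np.float64(0.23), np.float64(1.12), np.float64(-1.34), np.float64(1.58), np.float64(1.11), np.float64(1.36), np.float64(1.9)]]
(0.42, 0.3, 0.1) [[np.float64(-0.42), np.float64(0.43), np.float64(-0.32), np.float64(2.0), np.float64(0.19), np.float64(0.74), np.float64(-0.86)], [np.float64(-0.13), np.float64(0.51), np.float64(-0.69), np.float64(1.98), np.float64(0.45), np.float64(0.8), np.float64(2.06)]]
(0.45, 0, 0.3) [[np.float64(-0.04), np.float64(0.04), np.float64(-0.04), np.float64(1.96), np.float64(0.0), np.float64
[... 296 characters left out ...]
-0.36)], [np.float64(0.19), np.float64(0.38), np.float64(-0.57), np.float64(2.14), np.float64(0.31), np.float64(0.71), np.float64(2.56)]]
(0.43, -0.31, 0.05) [[np.float64(0.38), np.float64(0.51), np.float64(0.22), np.float64(2.02), np.float64(-0.18), np.float64(0.63), np.float64(0.72)], [np.float64(-0.03), np.float64(0.62), np.float64(0.77), np.float64(2.05), np.float64(-0.65), np.float64(0.73), np.float64(-2.0)]]
(0.575, -0.325, 0.06) [[np.float64(0.34), np.float64(0.66), np.float64(0.17), np.float64(1.69), np.float64(-0.15), np.float64(0.81), np.float64(0.58)], [np.float64(-0.31), np.float64(1.15), np.float64(1.33), np.float64(1.73), np.float64(-1.18), np.float64(1.29), np.float64(-1.83)]]
```

```bash
python3 - <<'E'
from h import *
robot.move_pose([.5,.32,.34],down(np.pi/2))
np.savez("w1.npz",**vision.get_calibration("wrist")); cv2.imwrite("pics/w1.png",vision.capture("wrist"));print(robot.get_clock())
E
```

```text
4.4833
```

View pics/w1.png

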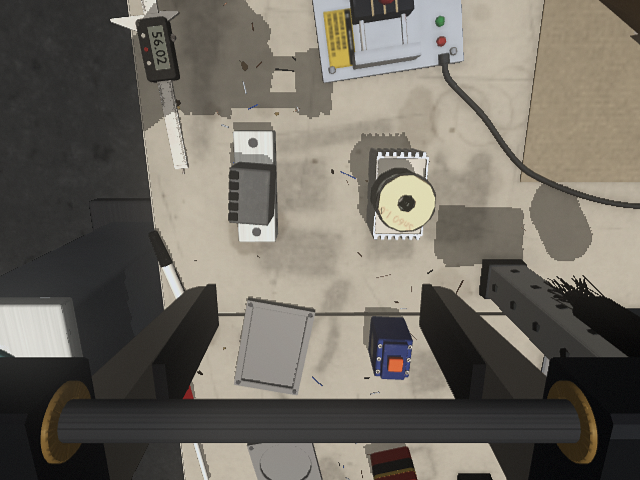

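The wrist view shows the spool's flange at about (403,202), the driver under it at x 373–428 and y 152–240, and the block at x 236–275 and y 130–241. The dark module sits on the block, with its terminals to the left.

```bash
python3 - <<'E'
from h import *
im=cv2.imread("pics/w1.png");c=dict(np.load("w1.npz"));hsv=cv2.cvtColor(im,cv2.COLOR_BGR2HSV)
def big(m):return max(cv2.findContours(m.astype(np.uint8),0,1)[0],key=cv2.contourArea)
def roi(m,x0,y0,x1,y1):
    o=np.zeros_like(m);o[y0:y1,x0:x1]=m[y0:y1,x0:x1];return o
def circ(im,c,box,z):
    h=cv2.cvtColor(im,cv2.COLOR_BGR2HSV)
    k=big(roi((h[...,1]>50)&(h[...,2]>190),*box));w=ray(c,k.reshape(-1,2),z)[:,:2]
    (x,y),r=cv2.minEnclosingCircle((w*1000).astype(np.float32));return x,y,r
# spool: flange is the yellowish disc
k=big(roi((hsv[...,1]>55)&(hsv[...,2]>190),365,165,440,240))
w=(ray(c,k.reshape(-1,2),.112)[:,:2]*1000).astype(np.float32)
print("spool wrist",cv2.minEnclosingCircle(w),cv2.fitEllipse(w))
t=cv2.imread("pics/top0.png");ct=vision.get_calibration("top");ht=cv2.cvtColor(t,cv2.COLOR_BGR2HSV)
k=big(roi((ht[...,1]>65)&(ht[...,2]>190),162,195,200,230))
w=(ray(ct,k.reshape(-1,2),.112)[:,:2]*1000).astype(np.float32)
print("spool top",cv2.minEnclosingCircle(w),cv2.fitEllipse(w))
# block: both bright ends joined
m=roi((hsv[...,1]<30)&(hsv[...,2]>200),225,122,285,250)
pts=np.argwhere(cv2.morphologyEx(m.astype(np.uint8),cv2.MORPH_OPEN,np.ones((5,5))))[:,::-1]
print("block",rect(c,pts,.035))
cv2.imwrite("pics/c1.png",np.hstack([cv2.resize(im[115:260,215:455],None,fx=3,fy=3,interpolation=2)]))
E
```

```text
spool wrist ((585.132568359375, 301.0105895996094), 11.116597175598145) ((584.5189819335938, 300.98199462890625), (8.049967765808105, 22.594749450683594), 61.072879791259766)
spool top ((587.0711059570312, 321.5522766113281), 27.807294845581055) ((586.5152587890625, 321.1128845214844), (51.557472229003906, 52.55219268798828), 69.64315795898438)
block (0.4272, 0.3238, 125.9, 42.7, 89.6)
```

View pics/c1.png

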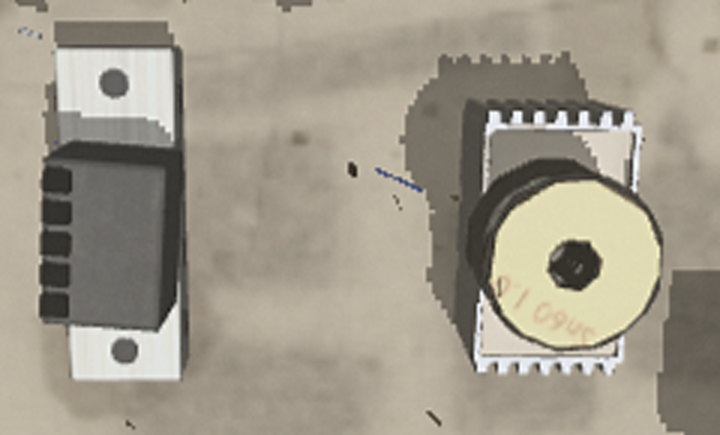

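In the 3x crop (offset 215,115), the spool's disc is centred at (578,265). The driver's top corners are at about (488,110), (640,112), (622,372) and (475,372), and the module's top spans about (42–165, 155–328).

```bash
python3 - <<'E'
from h import *
c=dict(np.load("w1.npz"))
g=lambda P:np.array(P)/3+[215,115]
print("spool",ray(c,g([(578,265),(495,265),(662,265)]),.112))
for n,P,z in(("driver",[(486,112),(640,112),(622,372),(475,372)],.066),("module",[(43,158),(165,165),(158,328),(42,322)],.083),("block",[(55,45),(177,47),(182,380),(71,380)],.035)):
    print(n,rect(c,g(P),z),np.round(ray(c,g(P),z)[:,:2],4).tolist())
E
```

```text
spool [[0.58888714 0.3201458  0.112     ]
 [0.56166418 0.32023084 0.112     ]
 [0.61644342 0.32005972 0.112     ]]
driver (0.5905, 0.3183, 95.5, 55.2, 89.8) [[0.5634, 0.3661], [0.6178, 0.366], [0.6179, 0.2704], [0.5628, 0.2706]]
module (0.4284, 0.3222, 58.4, 41.8, 86.0) [[0.4095, 0.3523], [0.4513, 0.3498], [0.4467, 0.2922], [0.4055, 0.2945]]
block (0.4283, 0.3236, 129.9, 45.4, 89.3) [[0.4064, 0.3888], [0.4517, 0.388], [0.4494, 0.2588], [0.4048, 0.2589]]
```

```bash
cat >> h.py <<'E'
def pick(x,y,yaw,z,up,effort,hover=.06):
    "yaw = direction of the closing line's normal, deg, 90 = long side along world y"
    o=down(np.radians(yaw))
    robot.gripper_to(1.0)
    robot.move_pose([x,y,z+hover],o)
    hit=robot.move_l([x,y,z],rate=.1,stop_force=10)
    robot.gripper_to(0.0,effort)
    print("pick hit",hit,"w",robot.get_grip_width(),"F",robot.get_gripper_force(),robot.get_clock())
    robot.move_l([x,y,z+.03],rate=.1); robot.move_l([x,y,up],rate=.25)
    print("lifted w",robot.get_grip_width(),robot.get_contact_force(),robot.get_clock())
def place(x,y,yaw,z,up):
    o=down(np.radians(yaw))
    robot.move_pose([x,y,up],o)
    robot.move_l([x,y,z+.02],rate=.2)
    hit=robot.move_l([x,y,z-.003],rate=.03,stop_force=5)
    print("place hit",hit,robot.get_tcp_pos()[2]-z,robot.get_clock())
    robot.gripper_to(1.0)
    robot.move_l([x,y,z+.04],rate=.1)
    robot.move_l([x,y,up],rate=.3)
E
python3 - <<'E'
from h import *
pick(.588,.3203,90,.076,.24,25)
cv2.imwrite("pics/t2.png",vision.capture("top"))
robot.move_l([.46,.2,.24],rate=.3)
place(.4479,-.102,90,.014,.2)
robot.move_pose([.48,.30,.30],down(np.pi/2))
np.savez("w2.npz",**vision.get_calibration("wrist"));cv2.imwrite("pics/w2.png",vision.capture("wrist"))
cv2.imwrite("pics/t3.png",vision.capture("top"));print(robot.get_clock())
E
```

```text
pick hit False w 0.6487542833277782 F 25.000378489494324 6.925
lifted w 0.6514150265882807 [ 0.66567811  0.00706282 -3.10805226] 8.0583
place hit True -0.00010483128895025749 11.6333
15.0833
```

View pics/w2.png

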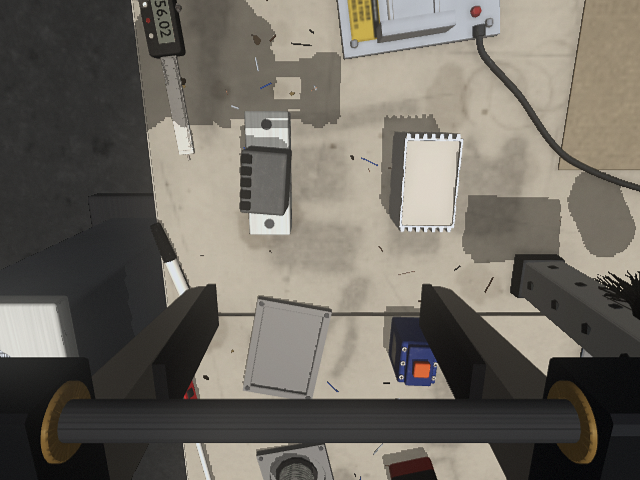

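The driver is now bare, with top corners at (405,133), (463,135), (453,231) and (400,229). Its nest's corners are at (259,297), (330,309), (309,398) and (243,384), and the spool sits in its nest at (295,470).

```bash
python3 - <<'E'
from h import *
c=dict(np.load("w2.npz"))
d=rect(c,np.array([(404.5,133),(463,135),(453,231),(400,229)]),.066);n=rect(c,np.array([(259,297),(330,309),(309,398),(243,384)]),.009);print(d,n)
t=cv2.imread("pics/t3.png");ct=vision.get_calibration("top")
cv2.imwrite("pics/c3.png",cv2.resize(t[180:325,140:500],None,fx=2,fy=2,interpolation=2))
if abs(d[0]-.5905)<.005 and abs(d[1]-.318)<.006:
    yd=d[4]%180; pick(d[0],d[1],yd,.028,.22,40,hover=.1)
    robot.move_l([.46,.2,.22],rate=.3)
    place(.4366,.0964,78.2+(90-yd)*0,.032,.2)
    cv2.imwrite("pics/t4.png",vision.capture("top"));print(robot.get_clock())
    t=cv2.imread("pics/t4.png");cv2.imwrite("pics/c4.png",cv2.resize(t[180:325,140:500],None,fx=2,fy=2,interpolation=2))
E
```

```text
(0.5895, 0.3188, 95.8, 55.8, 89.4) (0.4375, 0.1018, 130.9, 88.3, 78.1)
pick hit False w 0.6070615909988839 F 40.000197887420654 17.9167
lifted w 0.608267248692196 [-0.69922272  0.47883857 -4.8843885 ] 19.1667
place hit True -5.887630696557733e-05 21.9417
23.8083
```

View pics/c4.png

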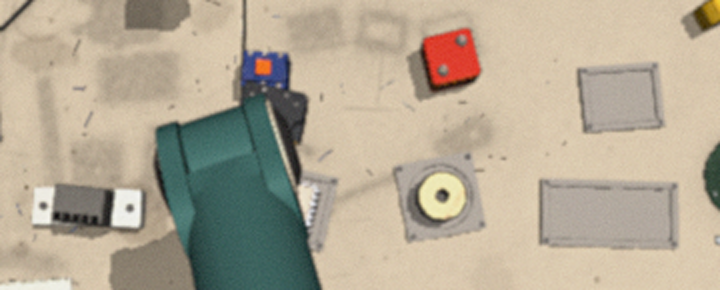

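The spool is centred in its nest at (441,196). The arm hides most of the driver, and the block and module are unmoved.

```bash
python3 - <<'E'
from h import *
t=cv2.imread("pics/t4.png");ct=vision.get_calibration("top")
m=np.zeros(t.shape[:2],np.uint8);m[266:300,155:215]=(t.max(2)<140)[266:300,155:215]
m=cv2.morphologyEx(m,cv2.MORPH_OPEN,np.ones((3,3)))
k=max(cv2.findContours(m,0,1)[0],key=cv2.contourArea);print("top",rect(ct,k,.083))
c=dict(np.load("w2.npz"));im=cv2.imread("pics/w2.png")
P=np.array([(241,152),(291,150),(283,215),(240,211)]);print("wrist",rect(c,P,.083),np.round(ray(c,P,.083)[:,:2],4).tolist())
cv2.imwrite("pics/c5.png",cv2.resize(im[100:245,225:305],None,fx=4,fy=4,interpolation=2))
E
```

```text
top (0.4192, 0.3155, 68.8, 56.0, 86.3)
wrist (0.4294, 0.3241, 61.7, 45.7, 84.4) [[0.4091, 0.3508], [0.4552, 0.3525], [0.4462, 0.2914], [0.405, 0.2954]]
```

View pics/c5.png

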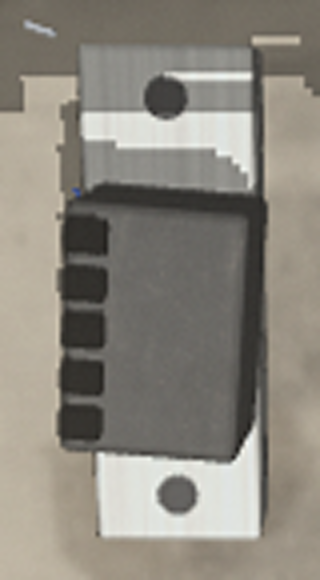

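In the 4x crop (offset 225,100), the module's top face has corners at about (62,205), (247,213), (234,460) and (58,448). Its +x and +y side walls are visible beyond that face.

```bash
python3 - <<'E'
from h import *
c=dict(np.load("w2.npz"))
P=np.array([(62,205),(247,213),(234,460),(58,448)])/4+[225,100]
r=rect(c,P,.083);print(r,np.round(ray(c,P,.083)[:,:2],4).tolist())
pick(r[0],r[1],86,.045,.22,25,hover=.1)
robot.move_l([.45,.2,.22],rate=.3)
cv2.imwrite("pics/t6.png",vision.capture("top"))
robot.move_pose([.46,-.2,.22],down(np.pi/2))
place(.5754,-.3247,96.3,.014,.2)
robot.move_pose([.46,-.2,.36],down(np.pi/2))
np.savez("w6.npz",**vision.get_calibration("wrist"));cv2.imwrite("pics/w6.png",vision.capture("wrist"));print(robot.get_clock())
E
```

```text
(0.4279, 0.322, 58.4, 42.6, 85.8) [[0.4087, 0.3515], [0.4512, 0.3496], [0.4467, 0.2914], [0.4045, 0.2945]]
pick hit False w 0.4844922105364614 F 24.94524121284485 26.8667
lifted w 0.4848979028488129 [ 0.30794336 -0.28062079 -2.7927882 ] 28.05
place hit True -0.00014399753815028636 32.4917
35.475
```

View pics/w6.png

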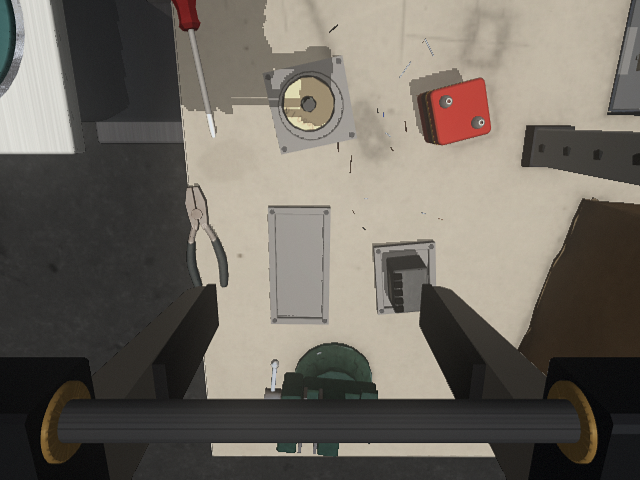

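The module stands in its nest at (405,280) and the spool in its own at (308,104). The empty block nest's corners are at (269,206), (330,206), (329,323) and (271,323), and the battery is unmoved. Next I measure the bare block.

```bash
python3 - <<'E'
from h import *
c=dict(np.load("w6.npz"));ct=vision.get_calibration("top")
print("nest",rect(c,np.array([(268.5,206),(330,206),(329,323.5),(271,323.5)]),.009))
robot.move_pose([.46,.3,.30],down(np.pi/2))
c=vision.get_calibration("wrist");im=vision.capture("wrist");cv2.imwrite("pics/w7.png",im);np.savez("w7.npz",**c)
h=cv2.cvtColor(im,cv2.COLOR_BGR2HSV);px=proj(c,[[.428,.3237,.035]])[0].astype(int);print(px)
m=np.zeros(im.shape[:2],np.uint8);s=np.s_[px[1]-75:px[1]+75,px[0]-40:px[0]+40]
m[s]=((h[...,1]<30)&(h[...,2]>190))[s];m=cv2.morphologyEx(m,cv2.MORPH_OPEN,np.ones((5,5)))
print("block",rect(c,np.argwhere(m)[:,::-1],.035),robot.get_clock())
E
```

```text
nest (0.4333, -0.3083, 167.2, 81.2, 89.9)
[287 175]
block (0.4266, 0.3164, 113.4, 42.4, 89.4) 37.35
```

View pics/w7.png

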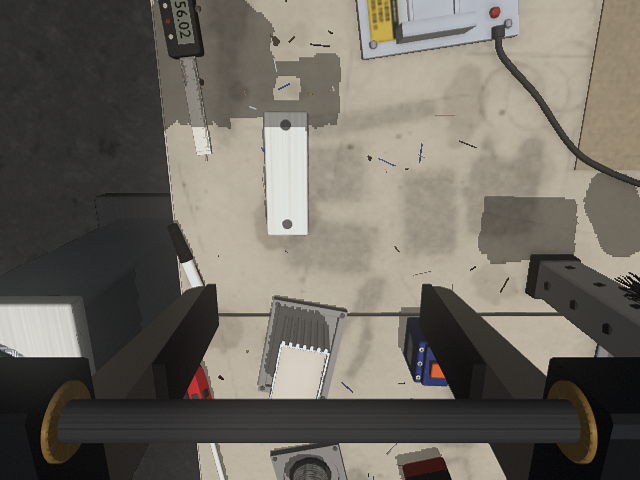

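The block is unmoved, with corners at about (265,112), (307,112), (307,235) and (268,235); its top end is in shadow, which explains the short length measured. The driver sits in its nest, aligned with it.

```bash
python3 - <<'E'
from h import *
c=dict(np.load("w7.npz"))
r=rect(c,np.array([(264.5,112),(307,112),(307.5,235),(268,235)]),.035);print(r)
pick(.4275,(.3237+r[1])/2,89.4,.012,.22,45,hover=.08)
robot.move_l([.45,.2,.22],rate=.3)
robot.move_pose([.44,-.2,.22],down(np.pi/2))
place(.432,-.3087,89.4,.016,.25)
robot.move_pose([.40,-.12,.42],down(np.pi/2))
cv2.imwrite("pics/w8.png",vision.capture("wrist"))
robot.move_pose([.12,-.5,.36],down(np.pi/2-1.3))
t=vision.capture("top");cv2.imwrite("pics/c8.png",cv2.resize(t[180:325,140:500],None,fx=2,fy=2,interpolation=2));print(robot.get_clock())
ct=vision.get_calibration("top");h=cv2.cvtColor(t,cv2.COLOR_BGR2HSV)
E
```

```text
(0.4274, 0.3232, 129.0, 43.4, 89.7)
pick hit False w 0.4876058160725471 F 44.998472929000854 40.15
lifted w 0.4843371090899288 [ 0.03274745 -0.50095217 -6.59405995] 41.4583
place hit True -6.871605078827975e-05 45.8917
50.9083
```

View pics/c8.png

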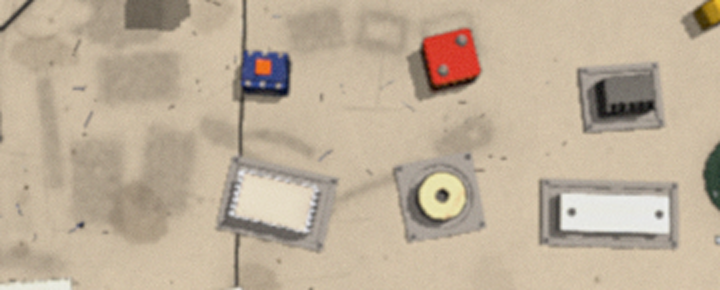

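View pics/w8.png

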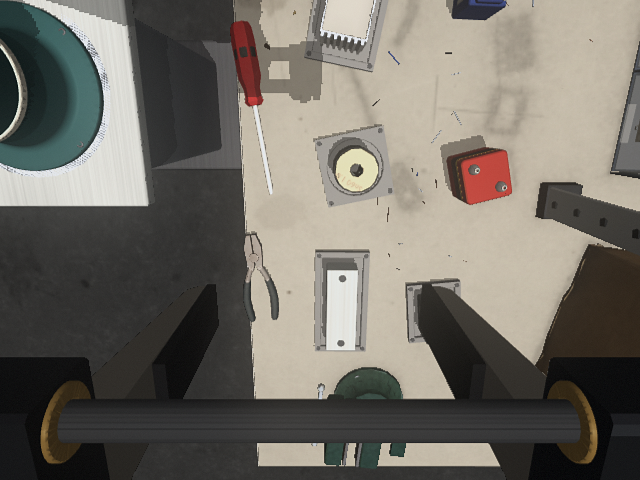

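The top view shows all four pieces inside their pockets: driver (275,200), spool (441,196), block (613,214) and module (625,95). The contactor and battery have not moved. Each piece touched down within 0.2 mm of the height expected for its pocket floor.

```bash
python3 -c "
from station import robot
print(robot.finish_job())"
```

```text
the job is handed in; nothing more can be done
None
```

I handed the job in at about 51 s: the spool, driver case, relay module and aluminium block each stand flat and aligned in their matching nests, and the contactor and battery were not moved.

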